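# Dip the press pump's oil

### The job

Check the oil of the foot pump that drives the hat press: tread the red release end of its treadle down to the stop, hold it there a moment to bleed the press line, and let it spring back up (never the black pumping end), then take the wiped dipstick from its rests on the drip tray and push it down the slanted filler neck until its collar sits on the mouth. Draw it right out again and finish with it still in the gripper, held still and level with its tip over the drip tray, about 20 cm above the bench, ready to be read. Leave everything else on the bench where it is.

Things in the scene. Friction and masses are not known exactly. Their poses are not given: they have to be found in the camera images.
- pump: Fixed blue oil tank of a foot pump, 130 (x) by 260 (y) by 90 mm high, treadle on top. Origin: centre of its underside, on the bench; x points to the side with the filler neck, y along the treadle to its black pumping end, z up; yaw varies 0.2 rad. It carries a green bench press, 240 by 170 by 460 mm high, centred at (20, -360) mm in this frame, joined by a hose.
- treadle (a joint): Tilt (rad) of the rocking treadle, a plate 250 by 88 mm along the pump's y, pivot along the pump's x, over the tank's centre, 122 mm up. 0 at rest, held by a spring of 6.5 N m/rad; positive as the red release end goes down, to the stop at 0.20 (19 mm of travel and about 14 N at the pad); negative, to -0.15, as the black end goes down. Springs back when let go.
- release_pad (a point): Centre of the top of the red release pad (84 by 60 mm) on the treadle, 95 mm from the pivot towards the pump's -y; at rest 134 mm above the bench and level.
- filler: Slanted steel filler neck on the pump's +x side, near the black end: tube of 12 mm bore, flared mouth 33 mm outside, 22 mm inside, standing 50 mm off the tank. Origin: centre of the mouth's rim, at (106, 60, 91) mm in the pump's frame. z axis: the bore's axis, pointing out, along the pump's x and 35 degrees above level; y as the pump's. The dipstick goes in along -z, its full 105 mm.
- tray: Fixed steel drip tray, 270 (x) by 120 (y) mm, rim 22 mm high, with two aluminium forked rests (up to 68 mm high) that hold the dipstick level along the tray's x. Origin: centre of its underside; z up. Yaw varies 0.5 rad; its -x end is nearer the robot.
- dipstick: Dipstick, 0.12 kg. Origin on the axis at the collar's seating face; x runs along it to the handle's end: rod 8 mm thick from x = -105 mm (tip) to 0, collar 35 mm across to 8, yellow handle 16 wide (y), 22 high (z) to 116. At the start level in the forks (at x = -70 and 106), axis 58 mm up, origin over the tray's, tip to the tray's -x. Seated: origin at the filler's, x along its z.
- dip_tip (a point): Centre of the dipstick's tip, the end to be read; two black level marks lie 12 and 36 mm behind it.
- dip_grip (a point): Where to grip the handle, on its axis, 65 mm from the collar's seating face (dipstick x = 65 mm); the handle is 16 mm across its sides there.
- oil_bottle: Bystander: white oil bottle with a red cap, 62 mm across, 190 mm high. Origin: centre of its underside.
- wrench: Bystander: steel wrench, 160 mm long, lying beyond the tray. Origin: underside.
- screwdriver: Bystander: screwdriver, 200 mm long, lying between pump and bottle. Origin: underside.
- cone_a: Bystander: cream thread cone, 68 mm across, 140 mm high, at the left. Origin: centre of its underside.
- cone_b: Bystander: dark blue thread cone, 68 mm across, 140 mm high, at the left. Origin: centre of its underside.
- jar: Bystander: small closed glass jar, 60 mm across, 70 mm high, at the back. Origin: centre of its underside.
There are look-alikes about, which are no part of the job. What is shaped like the dipstick but blue is not meant.

How it is judged (in metres and radians):
On the way, in this order (a step that is already met when the one before it is completed fails the run):
1. the red release end of the treadle is pressed down to its stop (value of joint treadle above 0.18 rad), for 0.2 s.
2. the treadle has sprung back up (value of joint treadle below 0.03 rad and contact force between the fingers and pump below 0.1 N), for 0.1 s.
3. the dipstick is in the filler neck with its collar on the mouth (z of dipstick in the frame of filler below 0.004 m and distance between dipstick and filler below 0.008 m and angle between the x axis of dipstick and the z axis of filler, either way round below 0.12 rad), for 0.2 s.
4. the dipstick is drawn right out of the neck, in the gripper (z of dip_tip in the frame of filler above 0.005 m and contact force between dipstick and the fingers above 1 N), for 0.1 s.
At the end, for the whole second after the job is handed in: the gripper still holds the dipstick, still (under 30 mm/s and 0.2 rad/s) and touching neither tray nor pump, level within 0.14 rad, its tip above the tray's outline and 130 to 300 mm above the bench; the treadle is back at rest within 0.03 rad (angle between dipstick's own x axis and vertical between 1.431 and 1.711 rad and height (world z) of dip_tip between 0.13 and 0.3 m and x of dip_tip in the frame of tray between -0.135 and 0.135 m and y of dip_tip in the frame of tray between -0.06 and 0.06 m and contact force between dipstick and the fingers above 1 N and contact force between dipstick and tray below 0.1 N and contact force between dipstick and pump below 0.1 N and linear speed of dipstick below 0.03 m/s and angular speed of dipstick below 0.2 rad/s and value of joint treadle between -0.03 and 0.03 rad); the arm keeps its last pose, push and grip.
It fails at once if the black pumping end of the treadle is pressed down (value of joint treadle below -0.06 rad).
It fails at once if a bystander is shifted by more than 20 mm (distance of any of oil_bottle, wrench, screwdriver, cone_a, cone_b, jar from where it was at the start of the episode above 0.02 m).
It also fails if it takes over 72 s, if anything falls off the work surface, if the arm or the gripper's body presses on something with over 40 N, if the wrist force passes 120 N, or if a joint passes its speed limit or range.

### The arm

A 6-joint arm with a two-finger parallel gripper is mounted at the origin on the work surface. World frame = base frame: x ahead of the robot, y to its left, z up, the work surface at z = 0. Lengths are in m, angles in degrees, forces in N, time in s.
With the tool pointing down it reaches from about 0.275 to 0.825 m from the base axis. Payload 5.2 kg.
Tool frame: the origin (TCP) lies midway between the tips of the shut fingers; the grasp point (between the pads) lies 19 mm behind it; z points along the fingers, y is the line along which they close (so a half turn about z gives the same grasp; the last joint's range is limited). The gripper opens to 93 mm and grips with 3 to 60 N. Pads are 15 mm wide; open, the fingers measure 128 mm over their backs; the gripper's body (75 mm by 188 mm) begins 65 mm behind the grasp point.
Start: joints at [-76.536, 14.817, 87.949, -0, 77.235, -11.62], TCP at [0.233, -0.498, 0.219] pointing down, gripper open.
Joint ranges: [-179.93, 179.93], [-52.35, 119.4], [10.71, 147.94], [-69.91, 249.91], [12.55, 155.21], [-178.61, 178.61]. Speed limits (degrees/s): [147.25, 147.25, 180, 180, 180, 180].

### API

Orientations are given as a 3x3 rotation matrix whose columns are the frame's x, y, z axes.
In Python, from station import r, imaging, order gives the robot as it stands. The module is installed in compiled form; this text tells all that it offers.
- The arm moves only by the tool step_arm, never from a script. Its argument "steps" is a list that holds one entry, the list of rows, each a list of 7 numbers: the turn, a rotation vector about the tool's x, y, z in units of 5 degrees (1.0 is 5 degrees), then the shift along the tool's x, y, z in units of 40 mm (1.0 is 40 mm), then the finger opening in mm, from 0 to 93. In form: [[[ax, ay, az, tx, ty, tz, jaw], ...]]. A call has 1 to 8 rows; each row is the pose to reach, as a shift and turn from the pose commanded when the call began, along the tool's axes at that moment; what a row does not reach only later rows make up. A row lasts 1/12 s, in which the tool goes at most 41.7 mm and 7.16 degrees, less where a joint would pass 70% of its speed; a pose out of reach is approached as far as the arm can. A call with a gripper value outside its range is refused whole. The fingers move at their own pace and stop on an object; "force" is the grip in N (left out, the last holds). Time passes only in rows, so rows that repeat a pose let the fingers close. It gives the time, the measured TCP pose, the force, the opening and the grip force at its end, in the units of the state.
- r.read_state(): the state, without advancing time (a new reading comes with each control period).
- imaging.get_image(name): name is "side" or "top"; returns a dict with "pixels" (420x560x3 uint8, blue, green, red), "range_z" (420x560 float32, m along the optical axis (not along the pixel's ray), 0 where there is no reading), "fx", "fy", "cx", "cy" (pixels), "pose" (4x4, takes a point from camera to world coordinates). Camera axes: x right, y up, looking along -z (the intrinsics and any distortion apply to the point x, -y, -z); pixel columns grow to the right and rows downward; lengths in m; the calibration is good to about 2 mm. A picture is of the moment at which its call begins.
- order.finish_job(): hands the job in; it is judged then, once.
The state is a dict: "time": time; "joint_pos": joint angles; "joint_vel": joint speeds; "effort": joint torques, N m; "tcp_pos": TCP position; "tool_rot": TCP orientation; "ft_force": force on the tool from outside, world axes, zero at the start; "torque": the same for the moment, N m; "width": finger opening in m; "grasp_force": force on a finger pad.
Only numpy, scipy, OpenCV 4.12 (cv2) and the standard library are available. Lean on these libraries where they do the work, as an engineer would, in place of code of your own. Each camera call takes 0.05 s, during which the arm holds its last target. There are 200 camera calls.

## Working session

There is one attempt and no reset: what is moved stays moved. The work goes in short steps, Python scripts to look and compute and a tool call to move; the robot and the scene stay as the last step left them, time stands still between calls to the robot, and variables do not carry over. Pictures are saved under pics/ and viewed, at most 10 in all, crops included, and the job is handed in when it is done.

Besides the shell and the picture viewer there is one more tool, called after ">>>" by a JSON object that holds its "name" and its "arguments". step_arm: Moves the arm, as the interface text tells. Its arguments: {"type":"object","properties":{"steps":{"type":"array","items":{"type":"array","items":{"type":"array","items":{"type":"number"}}}},"force":{"type":"number"}},"required":["steps"]}

```bash
mkdir -p pics
cat > h.py <<'E'
import numpy as np, cv2
from station import r, imaging, order
def grab(n,tag):
    d=imaging.get_image(n); cv2.imwrite(f'pics/{tag}.png',d['pixels']); 
    np.savez(f'{tag}.npz',**{k:d[k] for k in d})
    return d
def cloud(d):
    z=d['range_z']; v,u=np.mgrid[:z.shape[0],:z.shape[1]]
    X=np.stack([(u-d['cx'])/d['fx']*z,-(v-d['cy'])/d['fy']*z,-z],-1)
    P=np.array(d['pose']); W=X@P[:3,:3].T+P[:3,3]; W[z==0]=np.nan
    return W
E
python3 - <<'E'
from h import *
for n in('side','top'):
    d=grab(n,n+'0'); print(n,[k for k in d],d['fx'],d['cx'],d['cy'],np.round(d['pose'],3).tolist())
s=r.read_state(); print(s)
E
```

```text
side ['pixels', 'range_z', 'fx', 'fy', 'cx', 'cy', 'pose'] 486.2004419113207 275.3507479571675 209.09134371749974 [[-0.77, 0.376, -0.516, -0.205], [-0.638, -0.474, 0.607, 0.88], [-0.017, 0.796, 0.605, 0.881], [0.0, 0.0, 0.0, 1.0]]
top ['pixels', 'range_z', 'fx', 'fy', 'cx', 'cy', 'pose'] 503.7013511993588 282.036997737447 203.7094601753906 [[0.026, 0.99, -0.141, 0.293], [-0.999, 0.029, 0.016, 0.14], [0.02, 0.141, 0.99, 1.438], [0.0, 0.0, 0.0, 1.0]]
{'time': 0.1, 'joint_pos': array([-7.65362497e+01,  1.48544819e+01,  8.80048173e+01, -1.65052589e-03,
        7.72339905e+01, -1.16185310e+01]), 'joint_vel': array([ 0.0568667 , -0.05758883, -0.13254053, -0.02630348, -0.07252726,
        0.10176579]), 'effort': array([ 2.47067619e-03, -4.38211513e+01, -2.84642297e+01,  7.20997551e-02,
        3.61305883e-02, -5.69296128e-05]), 'tcp_pos': array([ 0.23305976, -0.49763742,  0.21790642]), 'tool_rot': array([[ 9.05697292e-01,  4.23924817e-01, -4.06419489e-04],
       [ 4.23924905e-01, -9.05695969e-01,  1.57692232e-03],
       [ 3.00404012e-04, -1.60050562e-03, -9.99998674e-01]]), 'ft_force': array([-0.10216969, -0.02098968,  1.0729607 ]), 'torque': array([ 0.05412929, -0.00365662, -0.00288473]), 'grasp_force': 0.0, 'width': 0.09290493589289041}
```

View pics/top0.png

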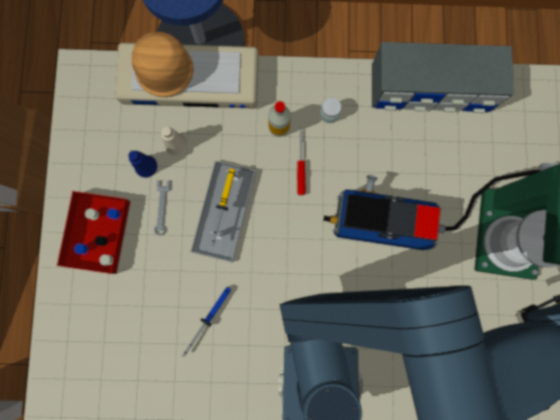

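View pics/side0.png

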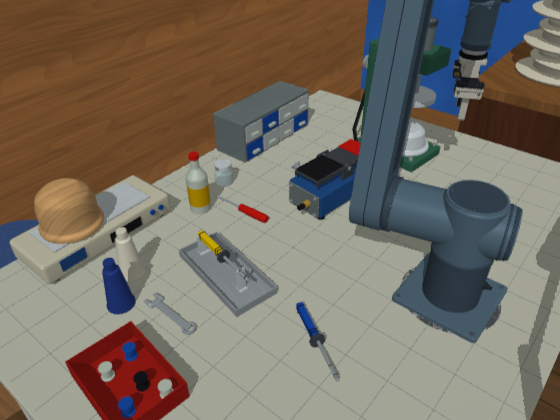

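Top view: the pump is at about (388,220), with the red pad at (427,222), the filler neck at (371,184), and the black end facing left (+y). The tray is at (225,210) with the yellow-handled dipstick at (228,187)–(213,238). The blue look-alike at (207,320) lies loose on the bench.

```bash
cat > m.py <<'E'
from h import *
def ld(t): return dict(np.load(t+'.npz'))
for n in('top','side'):
    d=ld(n+'0'); W=cloud(d); px=d['pixels'].astype(int); b,g,rr=px[...,0],px[...,1],px[...,2]
    hsv=cv2.cvtColor(d['pixels'],cv2.COLOR_BGR2HSV); H,S,V=[hsv[...,i].astype(int) for i in range(3)]
    def rect(m,name):
        p=W[m]; p=p[np.isfinite(p).all(1)]
        if len(p)<10: print(n,name,len(p)); return
        R=cv2.minAreaRect(p[:,:2].astype(np.float32)); print(n,name,len(p),'c',np.round(R[0],4),'s',np.round(R[1],4),'a',round(R[2],2),'z',np.round(np.percentile(p[:,2],[2,50,98]),4),'med',np.round(np.median(p,0),4))
    x,y,z=W[...,0],W[...,1],W[...,2]
    near=(x>0.2)&(x<0.75)&(y>-0.33)&(y<0.12)
    red=((H<8)|(H>172))&(S>150)&(V>60)
    rect(near&red&(z>0.11)&(z<.16),'redpad')
    pump=(x>0.25)&(x<0.7)&(y>-0.26)&(y<0.12)
    rect(pump&(z>0.105)&(z<.15)&(z>0),'treadle')
    rect(pump&(z>0.08)&(z<.1),'tanktop')
    yel=(H>18)&(H<35)&(S>150)&(V>80)
    tr=(y>0.2)&(y<0.55)
    rect(yel&tr&(z>0.04)&(z<.09),'handle')
    gray=(x>0.2)&(x<0.75)&(y>0.2)&(y<0.5)&(z>0.012)&(z<0.03)&(S<70)
    k,l,st,c=cv2.connectedComponentsWithStats(gray.astype(np.uint8)); 
    i=1+np.argmax(st[1:,4]); rect(l==i,'trayrim'); print(st[i])
E
python3 m.py
python3 - <<'E'
import cv2
a=cv2.imread('pics/top0.png')[150:270,180:270];b=cv2.imread('pics/top0.png')[160:260,320:450]
cv2.imwrite('pics/c1.png',cv2.hconcat([cv2.resize(a,(390,520),interpolation=2),cv2.resize(b,(400,520),interpolation=2)]))
E
```

```text
top redpad 767 c [ 0.4424 -0.2623] s [0.0627 0.0851] a 82.82 z [0.1257 0.1336 0.1393] med [ 0.4418 -0.2612  0.1336]
top treadle 2903 c [ 0.5132 -0.0501] s [0.4738 0.1585] a 60.89 z [0.1195 0.1315 0.1388] med [ 0.4546 -0.1567  0.1315]
top tanktop 1249 c [ 0.5062 -0.0543] s [0.4806 0.1897] a 63.33 z [0.0812 0.0886 0.0959] med [ 0.4192 -0.1182  0.0886]
top handle 211 c [0.5304 0.2708] s [0.0159 0.1063] a 78.28 z [0.0624 0.0683 0.0736] med [0.5298 0.2702 0.0683]
top trayrim 237 c [0.4735 0.287 ] s [0.1144 0.2705] a 77.38 z [0.0126 0.0201 0.0273] med [0.5207 0.3287 0.0201]
[191 160  63  97 237]
side redpad 199 c [ 0.4447 -0.26  ] s [0.0634 0.077 ] a 79.97 z [0.1307 0.1344 0.1374] med [ 0.4517 -0.2534  0.1344]
side treadle 1504 c [ 0.4515 -0.1494] s [0.2209 0.1123] a 88.05 z [0.112  0.1316 0.1378] med [ 0.4457 -0.1363  0.1316]
side tanktop 914 c [ 0.5397 -0.035 ] s [0.4422 0.1731] a 38.82 z [0.0808 0.0895 0.0962] med [ 0.4284 -0.0736  0.0895]
side handle 218 c [0.5308 0.2733] s [0.0169 0.1024] a 77.58 z [0.0532 0.0682 0.0722] med [0.5327 0.2751 0.0682]
side trayrim 754 c [0.4702 0.2849] s [0.1226 0.2772] a 77.57 z [0.0124 0.0196 0.0253] med [0.4355 0.3001 0.0196]
[179 232  98  83 754]
```

View pics/c1.png

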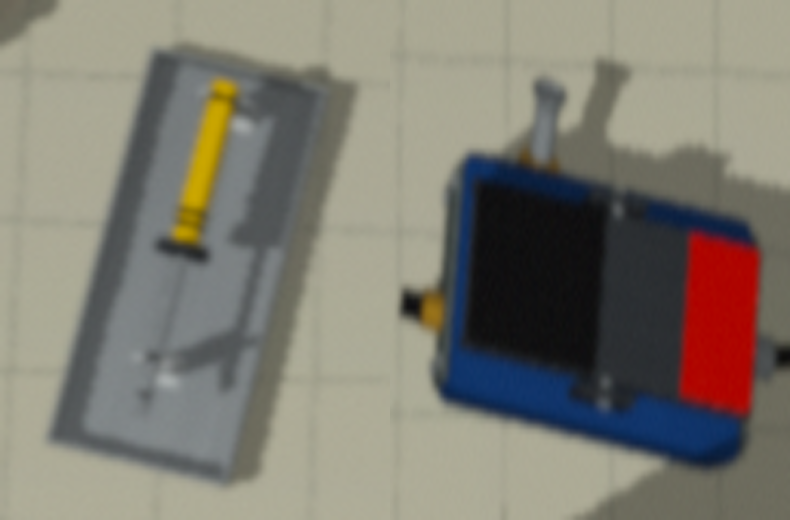

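The crop confirms the geometry: yellow handle end towards the far end of the tray, filler neck on the far side of the pump near the black end. Next I refine the pump and tray fits and check clearances.

```bash
cat > m2.py <<'E'
from h import *
from scipy.optimize import minimize
W=np.concatenate([cloud(dict(np.load(n+'0.npz'))).reshape(-1,3) for n in('top','side')][:2]); nt=420*560
src=np.arange(len(W))<nt
ok=np.isfinite(W).all(1); W=W[ok]; src=src[ok]
def R(a): return np.array([[np.cos(a),-np.sin(a)],[np.sin(a),np.cos(a)]])
c=np.array([.4543,-.168]); a=-np.radians(7.2)
for it in range(3):
  for nm,s in(('top',src),('side',~src)):
    L=(W[:,:2]-c)@R(a)
    t=s&(abs(L[:,0])<.06)&(abs(L[:,1])<.14)&(W[:,2]>.115)&(W[:,2]<.15)
    r_=cv2.minAreaRect(W[t,:2].astype(np.float32)); print(nm,'treadle',t.sum(),np.round(r_[0],4),np.round(r_[1],4),round(r_[2],2))
    t=s&(abs(L[:,0])<.08)&(abs(L[:,1])<.145)&(W[:,2]>.075)&(W[:,2]<.15)
    r_=cv2.minAreaRect(W[t,:2].astype(np.float32)); print(nm,'tank',t.sum(),np.round(r_[0],4),np.round(r_[1],4),round(r_[2],2))
  break
for nm,s in(('top',src),('side',~src)):
    L=(W[:,:2]-c)@R(a)
    t=s&(L[:,0]>.075)&(L[:,0]<.14)&(abs(L[:,1]-.06)<.03)&(W[:,2]>.03)&(W[:,2]<.15)
    Q=np.c_[L[t],W[t,2]]; print(nm,'neck',t.sum(), np.round(np.percentile(Q,[1,50,99],axis=0),3).tolist())
    hi=Q[Q[:,0]>.09]; print(np.round(hi[np.argsort(hi[:,2])[-6:]],3).tolist(), 'y med',np.median(hi[:,1]) if len(hi) else 0)
# clearance around the grip
g=np.array([.533,.270]); L=(W[:,:2]-g)@R(-np.radians(12.2))
t=(abs(L[:,0])<.1)&(abs(L[:,1])<.15)&(W[:,2]>.09)
print('obst',t.sum(),np.round(np.c_[L[t],W[t,2]][::40],3).tolist())
E
python3 m2.py
```

```text
top treadle 3311 [ 0.4549 -0.172 ] [0.2501 0.1113] 83.75
top tank 4793 [ 0.4614 -0.1732] [0.2787 0.1444] 82.82
side treadle 1521 [ 0.4527 -0.1662] [0.249  0.1133] 78.29
side tank 2571 [ 0.4506 -0.1609] [0.2638 0.1317] 82.72
top neck 123 [[0.076, 0.042, 0.067], [0.094, 0.057, 0.086], [0.114, 0.07, 0.105]]
[[0.092, 0.056, 0.102], [0.098, 0.054, 0.102], [0.098, 0.052, 0.103], [0.097, 0.06, 0.104], [0.097, 0.057, 0.105], [0.098, 0.049, 0.106]] y med 0.05689113479347837
side neck 44 [[0.082, 0.049, 0.075], [0.095, 0.064, 0.094], [0.107, 0.074, 0.103]]
[[0.097, 0.048, 0.099], [0.093, 0.056, 0.1], [0.093, 0.065, 0.1], [0.096, 0.063, 0.102], [0.095, 0.054, 0.102], [0.092, 0.061, 0.103]] y med 0.06480646618892044
obst 0 []
```

```bash
cat > p.py <<'E'
from h import *
from scipy.spatial.transform import Rotation as Ro
C=np.array([.4545,-.169,0]); A=np.radians(-7.2); RP=Ro.from_euler('z',A).as_matrix()
TC=np.array([.4705,.2845,0]); TA=np.radians(-12.1); RT=Ro.from_euler('z',TA).as_matrix()
def tool(yaw,tilt=0): # tilt deg: dipstick x raised by tilt
    return Ro.from_euler('z',yaw).as_matrix()@Ro.from_euler('y',-tilt,degrees=True).as_matrix()@np.diag([1,-1,-1.])
def rel(wps,p0=None,R0=None):
    s=r.read_state()
    p0=np.array(s['tcp_pos']) if p0 is None else p0; R0=np.array(s['tool_rot']) if R0 is None else R0
    for p,R in wps:
        v=Ro.from_matrix(R0.T@R).as_rotvec(degrees=True)/5; t=R0.T@(np.array(p)-p0)/.04
        print(np.round(v,2).tolist(),np.round(t,3).tolist(),'dist mm',round(40*np.linalg.norm(t)),'deg',round(5*np.linalg.norm(v)))
def fil(d,tilt=35): # TCP pose with dipstick origin at distance d out along bore
    ax=RP@np.array([np.cos(np.radians(35)),0,np.sin(np.radians(35))])
    R=tool(A,tilt); return C+RP@np.array([.106,.06,.091])+ax*(d+.065)+R[:,2]*.019, R
E
python3 - <<'E'
from p import *
pad=C+RP@np.array([0,-.095,0])
print(pad)
T=tool(A)
rel([([.25,-.30,.2],T),([pad[0],pad[1],.18],T),([pad[0],pad[1],.15],T),([pad[0],pad[1],.113],T)])
E
```

```text
[ 0.44259334 -0.2632509   0.        ]
[-0.02, 0.0, 6.46] [2.478, -4.295, 0.455] dist mm 199 deg 32
[-0.02, 0.0, 6.46] [7.228, -3.085, 0.955] dist mm 317 deg 32
[-0.02, 0.0, 6.46] [7.228, -3.084, 1.705] dist mm 322 deg 32
[-0.02, 0.0, 6.46] [7.228, -3.082, 2.63] dist mm 331 deg 32
```

>>> {"name": "step_arm", "arguments": {"steps": [[[0,0,1.3,0.5,-0.86,0.1,0],[0,0,2.6,1,-1.72,0.2,0],[0,0,3.9,1.5,-2.58,0.3,0],[0,0,5.2,2,-3.44,0.4,0],[0,0,6.46,2.48,-4.3,0.45,0],[0,0,6.46,3.4,-4.06,0.55,0],[0,0,6.46,4.35,-3.82,0.65,0],[0,0,6.46,5.3,-3.58,0.75,0]]]}}

```text
time: 0.77
tcp_pos: [0.3654, -0.2774, 0.189]
tool_rot: [[0.992, -0.127, 0.001], [-0.127, -0.992, -0.001], [0.001, 0.001, -1.0]]
ft_force: [-0.0, -1.5, 0.7]
width: 0.0441
grasp_force: 0.0
```

Run:
```python
from p import *
pad=C+RP@np.array([0,-.095,0])
T=tool(A)
rel([([pad[0],pad[1],.15],T),([pad[0],pad[1],.113],T)])
```

```text
[0.01, -0.01, -0.01] [1.868, -0.595, 0.975] dist mm 88 deg 0
[0.01, -0.01, -0.01] [1.868, -0.596, 1.9] dist mm 109 deg 0
```

>>> {"name": "step_arm", "arguments": {"steps": [[[0,0,0,0.9,-0.3,0,0],[0,0,0,1.85,-0.6,0.2,0],[0,0,0,1.85,-0.6,0.6,0],[0,0,0,1.85,-0.6,1.0,0],[0,0,0,1.85,-0.6,1.0,0],[0,0,0,1.85,-0.6,1.25,0],[0,0,0,1.85,-0.6,1.5,0],[0,0,0,1.85,-0.6,1.75,0]]]}}

```text
time: 1.43
tcp_pos: [0.4414, -0.2645, 0.1196]
tool_rot: [[0.992, -0.127, 0.002], [-0.127, -0.992, -0.001], [0.002, 0.001, -1.0]]
ft_force: [-0.6, 3.8, 15.0]
width: 0.0007
grasp_force: 7.1
```

>>> {"name": "step_arm", "arguments": {"steps": [[[0,0,0,0,0,0.15,0],[0,0,0,0,0,0.15,0],[0,0,0,0,0,0.15,0]]]}}

```text
time: 1.68
tcp_pos: [0.4415, -0.2644, 0.1159]
tool_rot: [[0.992, -0.127, 0.003], [-0.127, -0.992, -0.002], [0.003, 0.001, -1.0]]
ft_force: [-3.1, 6.2, 21.4]
width: 0.0004
grasp_force: 10.1
```

>>> {"name": "step_arm", "arguments": {"steps": [[[0,0,0,0,0,0.1,0],[0,0,0,0,0,0.1,0],[0,0,0,0,0,0.1,0],[0,0,0,0,0,0.1,0],[0,0,0,0,0,0.1,0]]]}}

```text
time: 2.1
tcp_pos: [0.4416, -0.2644, 0.1155]
tool_rot: [[0.992, -0.126, 0.005], [-0.126, -0.992, -0.003], [0.005, 0.003, -1.0]]
ft_force: [-11.9, 12.5, 49.4]
width: 0.0001
grasp_force: 23.2
```

>>> {"name": "step_arm", "arguments": {"steps": [[[0,0,0,0,0,0,0],[0,0,0,0,0,-0.4,0],[0,0,0,0,0,-0.9,0],[0,0,0,0,0,-1.8,0],[0,0,0,0,0,-2.7,60],[0,0,0,0,0,-3.5,60],[0,0,0,0,0,-3.5,60],[0,0,0,0,0,-3.5,60]]]}}

```text
time: 2.77
tcp_pos: [0.4415, -0.2653, 0.251]
tool_rot: [[0.992, -0.127, 0.004], [-0.127, -0.992, -0.004], [0.005, 0.003, -1.0]]
ft_force: [0.4, 1.0, 0.3]
width: 0.0228
grasp_force: 0.0
```

Run:
```python
from p import *
print(r.read_state()['tcp_pos'])
T=tool(TA); g=TC+RT@np.array([.065,0,0]); print(g)
rel([([.40,0.0,.26],T),([g[0],g[1],.20],T),([g[0],g[1],.039],T)])
d=grab('top','top1'); W=cloud(d); W=W[np.isfinite(W).all(2)]
L=(W[:,:2]-C[:2])@RP[:2,:2]
t=(abs(L[:,0])<.04)&(abs(L[:,1]+.095)<.028)&(W[:,2]>.1)&(W[:,2]<.15); print('pad z',t.sum(),np.median(W[t,2]))
```

```text
[ 0.44151667 -0.2653448   0.25097632]
[0.53405591 0.27087479 0.        ]
[0.04, -0.05, 0.96] [-1.869, -6.448, -0.256] dist mm 269 deg 5
[0.04, -0.05, 0.96] [0.591, -13.595, 1.231] dist mm 547 deg 5
[0.04, -0.05, 0.96] [0.572, -13.609, 5.256] dist mm 584 deg 5
pad z 219 0.13389418509573892
```

>>> {"name": "step_arm", "arguments": {"steps": [[[0,0,0.1,0,-1,0,50],[0,0,0.2,0.1,-2,0,50],[0,0,0.4,0.15,-3,0,50],[0,0,0.5,0.2,-4,0,50],[0,0,0.6,0.25,-5,0,50],[0,0,0.7,0.3,-6,0,50],[0,0,0.8,0.35,-7,0,50],[0,0,0.9,0.4,-8,0,50]]]}}

```text
time: 3.48
tcp_pos: [0.4958, 0.0532, 0.2466]
tool_rot: [[0.979, -0.204, -0.003], [-0.204, -0.979, 0.0], [-0.003, 0.0, -1.0]]
ft_force: [1.0, -0.1, -0.9]
width: 0.0501
grasp_force: 0.0
```

>>> {"name": "step_arm", "arguments": {"steps": [[[0,0,0,0,-1,0,50],[0,0,0,0.1,-2,0,50],[0,0,0,0.1,-3,0,50],[0,0,0,0.1,-4,0.3,50],[0,0,0,0.1,-5,0.7,50],[0,0,0,0.1,-5.5,1.2,50],[0,0,0,0.1,-5.5,1.2,50],[0,0,0,0.1,-5.5,1.2,50]]]}}

```text
time: 4.15
tcp_pos: [0.5435, 0.2662, 0.1969]
tool_rot: [[0.98, -0.201, -0.007], [-0.201, -0.98, -0.002], [-0.006, 0.004, -1.0]]
ft_force: [-0.5, -0.3, 0.2]
width: 0.0501
grasp_force: 0.0
```

Run:
```python
from p import *
print(r.read_state()['tcp_pos'])
T=tool(TA); g=TC+RT@np.array([.065,0,0])
rel([([g[0],g[1],.039],T)])
```

```text
[0.54348755 0.26622525 0.19692531]
[0.04, 0.07, 0.1] [-0.23, -0.081, 3.949] dist mm 158 deg 1
```

>>> {"name": "step_arm", "arguments": {"steps": [[[0,0,0.1,-0.2,-0.1,0.8,50],[0,0.1,0.1,-0.2,-0.1,1.6,50],[0,0.1,0.1,-0.2,-0.1,2.4,50],[0,0.1,0.1,-0.23,-0.08,3.0,50],[0,0.1,0.1,-0.23,-0.08,3.5,50],[0,0.1,0.1,-0.23,-0.08,3.95,50],[0,0.1,0.1,-0.23,-0.08,3.95,50],[0,0.1,0.1,-0.23,-0.08,3.95,50]]]}}

```text
time: 4.82
tcp_pos: [0.5368, 0.2694, 0.0424]
tool_rot: [[0.977, -0.213, 0.007], [-0.213, -0.977, -0.003], [0.007, 0.001, -1.0]]
ft_force: [0.6, 0.3, 0.8]
width: 0.0501
grasp_force: 0.0
```

Run:
```python
from p import *
T=tool(TA); g=TC+RT@np.array([.065,0,0])
print(r.read_state()['tcp_pos']);rel([([g[0],g[1],.039],T)])
```

```text
[0.53682451 0.26936661 0.04241224]
[0.01, -0.08, -0.04] [-0.076, -0.022, 0.085] dist mm 5 deg 0
```

>>> {"name": "step_arm", "arguments": {"steps": [[[0,-0.1,0,-0.08,-0.02,0.08,50],[0,-0.1,0,-0.08,-0.02,0.08,30],[0,-0.1,0,-0.08,-0.02,0.08,10],[0,-0.1,0,-0.08,-0.02,0.08,0],[0,-0.1,0,-0.08,-0.02,0.08,0],[0,-0.1,0,-0.08,-0.02,0.08,0],[0,-0.1,0,-0.08,-0.02,0.08,0],[0,-0.1,0,-0.08,-0.02,0.08,0]]], "force": 40}}

```text
time: 5.48
tcp_pos: [0.5344, 0.2726, 0.0397]
tool_rot: [[0.977, -0.211, 0.0], [-0.211, -0.977, 0.0], [0.0, -0.0, -1.0]]
ft_force: [-0.7, 0.2, 1.6]
width: 0.0156
grasp_force: 40.0
```

>>> {"name": "step_arm", "arguments": {"steps": [[[0,0,0,0,0,0,0],[0,0,0,0,0,0,0],[0,0,0,0,0,-0.5,0],[0,0,0,0,0,-1.2,0],[0,0,0,0,0,-2,0],[0,0,0,0,0,-3,0],[0,0,0,0,0,-4,0],[0,0,0,0,0,-5,0]]]}}

```text
time: 6.15
tcp_pos: [0.5336, 0.2723, 0.2406]
tool_rot: [[0.977, -0.212, -0.001], [-0.212, -0.977, -0.0], [-0.001, 0.001, -1.0]]
ft_force: [0.7, 0.1, -0.5]
width: 0.0157
grasp_force: 40.0
```

Run:
```python
from p import *
s=r.read_state();print(s['tcp_pos'],s['width'],s['grasp_force'])
a=grab('side','side2')['pixels'];b=grab('top','top2')['pixels']
p,R=fil(.20); print(p); rel([([.50,.05,.30],tool(A,17)),(p,R),fil(.13),fil(0)])
cv2.imwrite('pics/c2.png',cv2.hconcat([cv2.resize(a[150:330,140:320],(400,400)),cv2.resize(b[130:280,160:310],(400,400))]))
```

```text
[0.53359691 0.27229684 0.24061545] 0.01570130328020609 39.991509318351746
[ 0.79335976 -0.15133106  0.22743387]
[0.08, 3.26, -1.01] [0.275, 5.655, -1.354] dist mm 233 deg 17
[0.24, 6.85, -0.99] [8.485, 9.035, 0.537] dist mm 496 deg 35
[0.24, 6.85, -0.99] [7.045, 9.167, 1.522] dist mm 466 deg 35
[0.24, 6.85, -0.99] [4.371, 9.412, 3.353] dist mm 436 deg 35
```

View pics/c2.png

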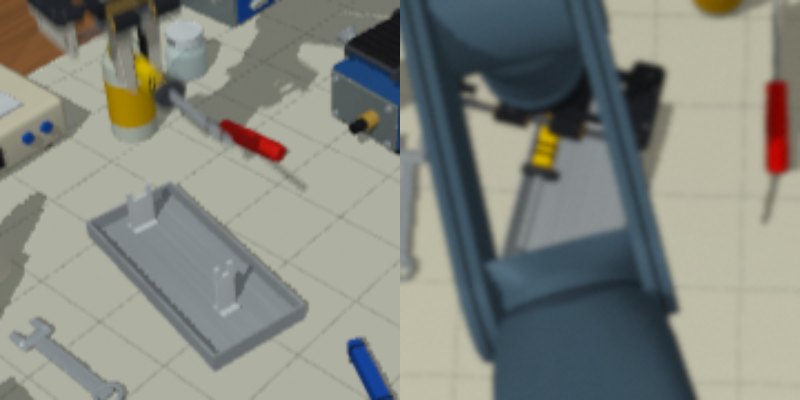

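The dipstick is held level in the gripper, and the forks on the tray are empty. Next I carry it round to the neck.

Run:
```python
from p import *
rel([([.56,.16,.29],tool(A,5)),([.63,.07,.29],tool(A,20))])
```

```text
[-0.03, 0.86, -1.0] [1.156, 2.651, -1.073] dist mm 123 deg 7
[0.11, 3.86, -1.0] [3.342, 4.48, -1.059] dist mm 228 deg 20
```

>>> {"name": "step_arm", "arguments": {"steps": [[[0,0,-0.3,0.3,0.7,-0.4,0],[0,0.3,-0.7,0.7,1.4,-0.8,0],[0,0.6,-1.0,1.0,2.1,-1.1,0],[0,1.2,-1.0,1.6,2.8,-1.1,0],[0,2.2,-1.0,2.2,3.5,-1.1,0],[0.1,3.1,-1.0,2.8,4.1,-1.1,0],[0.1,3.9,-1.0,3.3,4.5,-1.1,0],[0.1,3.9,-1.0,3.3,4.5,-1.1,0]]]}}

```text
time: 6.92
tcp_pos: [0.6248, 0.0651, 0.2815]
tool_rot: [[0.935, -0.129, 0.331], [-0.119, -0.992, -0.05], [0.334, 0.008, -0.942]]
ft_force: [-0.1, 0.7, -2.3]
width: 0.0158
grasp_force: 40.0
```

Run:
```python
from p import *
s=r.read_state();print(s['tcp_pos'],s['width'],s['grasp_force'])
p,R=fil(.14)
rel([([.72,.0,.28],R),(p+[0,0,.04],R),(p,R)])
```

```text
[0.62481379 0.0651199  0.28149154] 0.015796607504544116 39.99112129211426
[0.1, 3.09, 0.0] [2.406, 1.307, 0.904] dist mm 115 deg 15
[0.1, 3.09, 0.0] [3.021, 4.817, 2.397] dist mm 247 deg 15
[0.1, 3.09, 0.0] [2.686, 4.809, 3.34] dist mm 258 deg 15
```

>>> {"name": "step_arm", "arguments": {"steps": [[[0,0.9,0,0.7,0.4,0.2,0],[0,1.8,0,1.4,0.8,0.5,0],[0.1,2.6,0,2.0,1.1,0.7,0],[0.1,3.1,0,2.5,1.6,1.0,0],[0.1,3.1,0,2.7,2.4,1.4,0],[0.1,3.1,0,2.8,3.2,1.8,0],[0.1,3.1,0,2.9,4.0,2.1,0],[0.1,3.1,0,3.0,4.8,2.4,0]]]}}

```text
time: 7.58
tcp_pos: [0.7444, -0.1404, 0.2315]
tool_rot: [[0.815, -0.121, 0.567], [-0.101, -0.993, -0.066], [0.57, -0.004, -0.821]]
ft_force: [0.1, -0.1, -0.6]
width: 0.0157
grasp_force: 40.0
```

>>> {"name": "step_arm", "arguments": {"steps": [[[0,0,0,0,0,0,0],[0,0,0,0,0,0,0]]]}}

```text
time: 7.75
tcp_pos: [0.7441, -0.1416, 0.2312]
tool_rot: [[0.815, -0.125, 0.565], [-0.105, -0.992, -0.068], [0.57, -0.004, -0.822]]
ft_force: [-0.6, 0.5, -0.3]
width: 0.0157
grasp_force: 40.0
```

Run:
```python
from p import *
s=r.read_state();print(s['tcp_pos'],s['grasp_force'])
p,R=fil(.135); rel([(p,R)])
a=grab('side','side3')['pixels'];b=grab('top','top3')['pixels']
cv2.imwrite('pics/c3.png',cv2.hconcat([cv2.resize(a[110:230,270:390],(400,400)),cv2.resize(b[100:250,310:460],(400,400))]))
```

```text
[ 0.74410174 -0.14164705  0.23115815] 39.9915611743927
[-0.04, 0.06, -0.02] [-0.649, 0.09, 0.797] dist mm 41 deg 0
```

View pics/c3.png

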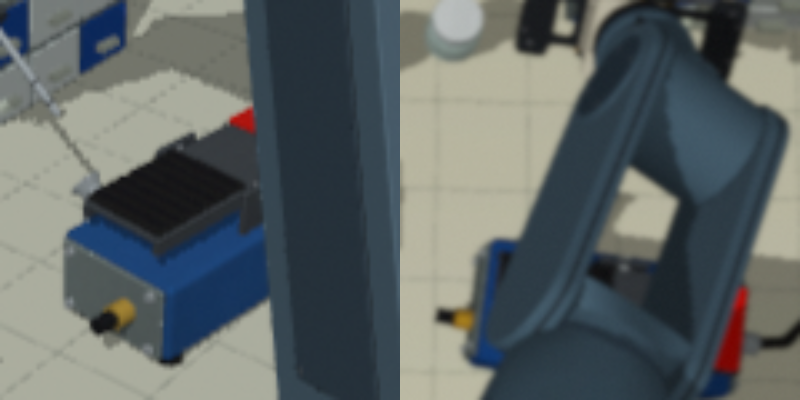

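Side crop: the rod comes down from the upper left, with its tip just above the mouth at about (90,185). I'll line it up on the axis, then check.

>>> {"name": "step_arm", "arguments": {"steps": [[[0,0,0,-0.2,0.05,0.25,0],[0,0,0,-0.4,0.09,0.5,0],[0,0.05,0,-0.65,0.09,0.8,0],[0,0.05,0,-0.65,0.09,0.8,0],[0,0.05,0,-0.65,0.09,0.8,0],[0,0.05,0,-0.65,0.09,0.8,0]]]}}

```text
time: 8.35
tcp_pos: [0.7424, -0.1424, 0.1944]
tool_rot: [[0.81, -0.12, 0.574], [-0.099, -0.993, -0.069], [0.578, -0.001, -0.816]]
ft_force: [0.1, -0.4, -1.1]
width: 0.016
grasp_force: 40.0
```

Run:
```python
from p import *
p,R=fil(.135); rel([(p,R),fil(.09),fil(0)])
d=grab('side','side4');a=d['pixels']; W=cloud(d)
F=C+RP@np.array([.106,.06,.091]); RF=RP@Ro.from_euler('y',55,degrees=True).as_matrix()
L=(W-F)@RF
P=np.array(d['pose']); 
m=(abs(L[...,0])<.03)&(abs(L[...,1])<.03)
for lo,hi in((-.045,-.02),(-.02,-.004),(-.004,.01),(.035,.06),(.06,.09),(.09,.125)):
    t=m&(L[...,2]>lo)&(L[...,2]<hi); q=L[t]; print((lo,hi),t.sum(),np.round(np.median(q,0),4) if len(q) else '')
def proj(X):
    c=P[:3,:3].T@(X-P[:3,3]); return np.array([d['cx']+d['fx']*c[0]/-c[2], d['cy']-d['fy']*c[1]/-c[2]])
s=r.read_state(); T=s['tool_rot']; o=s['tcp_pos']-T[:,2]*.019-T[:,0]*.065
K=10; u0,v0=255,130; big=cv2.resize(a[v0:v0+60,u0:u0+80],None,fx=K,fy=K,interpolation=2)
def dot(X,c): 
    q=(proj(X)-[u0,v0]+.5)*K; cv2.circle(big,(int(q[0]),int(q[1])),3,c,-1)
for k in np.arange(0,-.106,-.015): dot(o+T[:,0]*k,(0,0,255))
dot(o-T[:,0]*.105,(0,0,255))
for k in np.linspace(-.05,.03,6): dot(F+RF[:,2]*k,(0,255,0))
for th in np.linspace(0,6.28,13): dot(F+RF@np.array([.0165*np.cos(th),.0165*np.sin(th),0]),(255,255,0))
cv2.imwrite('pics/c4.png',big)
```

```text
[-0.05, -0.07, 0.04] [-0.094, 0.061, 0.065] dist mm 5 deg 0
[-0.05, -0.07, 0.04] [-1.219, 0.058, 0.059] dist mm 49 deg 0
[-0.05, -0.07, 0.04] [-3.469, 0.05, 0.045] dist mm 139 deg 0
(-0.045, -0.02) 1 [-0.0005  0.0074 -0.0337]
(-0.02, -0.004) 35 [-0.0098  0.0065 -0.009 ]
(-0.004, 0.01) 8 [-0.0094  0.0096 -0.0029]
(0.035, 0.06) 22 [-0.0043  0.004   0.0479]
(0.06, 0.09) 23 [-0.0044  0.003   0.0743]
(0.09, 0.125) 31 [-0.0042  0.0044  0.1078]
```

View pics/c4.png

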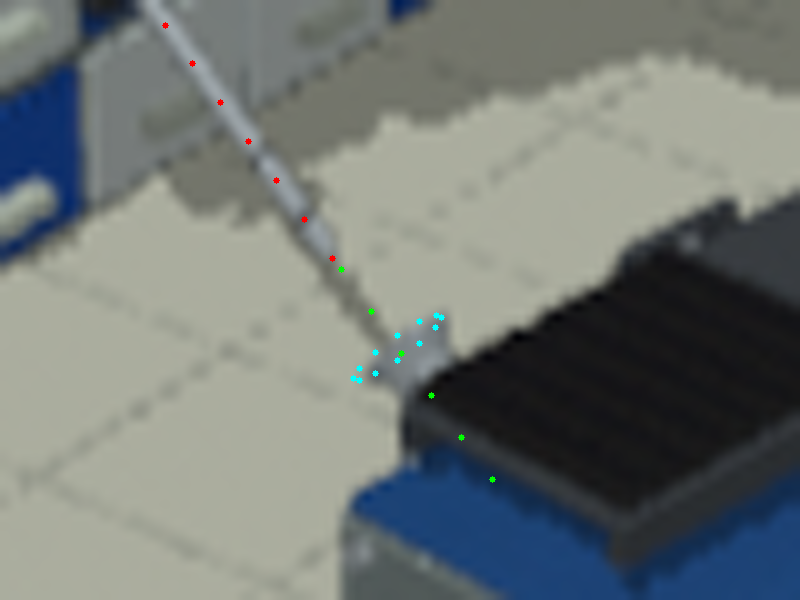

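The projected dots (red for the rod, green for the bore axis) both sit about 0.8 px left of the real parts. So they agree relative to each other, and only the 2–3 mm residual needs correcting. I'll enter slowly.

>>> {"name": "step_arm", "arguments": {"steps": [[[0,-0.05,0,0,0.06,0.06,0],[0,-0.05,0,-0.3,0.06,0.06,0],[0,-0.05,0,-0.6,0.06,0.06,0],[0,-0.05,0,-0.9,0.06,0.06,0],[0,-0.05,0,-1.2,0.06,0.06,0],[0,-0.05,0,-1.2,0.06,0.06,0],[0,-0.05,0,-1.2,0.06,0.06,0]]]}}

```text
time: 8.98
tcp_pos: [0.7041, -0.1415, 0.164]
tool_rot: [[0.813, -0.122, 0.57], [-0.101, -0.992, -0.069], [0.574, -0.002, -0.819]]
ft_force: [-0.3, -0.2, -0.8]
width: 0.0159
grasp_force: 40.0
```

Run:
```python
from p import *
s=r.read_state(); print(s['tool_rot'].T@s['ft_force'],s['torque'])
rel([fil(.09),fil(.06),fil(0)])
```

```text
[-0.68234747  0.20282315  0.49176525] [ 0.05490023  0.31893243 -0.02765697]
[-0.04, -0.01, 0.02] [-0.001, -0.037, -0.012] dist mm 2 deg 0
[-0.04, -0.01, 0.02] [-0.751, -0.038, -0.012] dist mm 30 deg 0
[-0.04, -0.01, 0.02] [-2.251, -0.041, -0.013] dist mm 90 deg 0
```

>>> {"name": "step_arm", "arguments": {"steps": [[[0,0,0,-0.1,-0.03,0,0],[0,0,0,-0.25,-0.03,0,0],[0,0,0,-0.4,-0.03,0,0],[0,0,0,-0.55,-0.03,0,0],[0,0,0,-0.75,-0.03,0,0],[0,0,0,-0.75,-0.03,0,0]]]}}

```text
time: 9.48
tcp_pos: [0.6776, -0.1363, 0.1443]
tool_rot: [[0.815, -0.122, 0.567], [-0.101, -0.993, -0.067], [0.571, -0.003, -0.821]]
ft_force: [-0.5, 0.0, -1.8]
width: 0.016
grasp_force: 40.0
```

Run:
```python
from p import *
s=r.read_state(); print(s['tool_rot'].T@s['ft_force'],s['torque'])
rel([fil(.06),fil(.02),fil(0)])
```

```text
[-1.44939191  0.01696103  1.21769716] [ 0.10598471  0.43230182 -0.00240152]
[-0.05, 0.04, 0.02] [0.083, 0.011, -0.03] dist mm 4 deg 0
[-0.05, 0.04, 0.02] [-0.917, 0.01, -0.026] dist mm 37 deg 0
[-0.05, 0.04, 0.02] [-1.417, 0.009, -0.025] dist mm 57 deg 0
```

Entering freely: tip about 48 mm inside, no notable force.

>>> {"name": "step_arm", "arguments": {"steps": [[[0,0,0,-0.2,0,-0.02,0],[0,0,0,-0.45,0,-0.02,0],[0,0,0,-0.7,0,-0.02,0],[0,0,0,-0.95,0,-0.02,0],[0,0,0,-1.15,0,-0.02,0],[0,0,0,-1.15,0,-0.02,0]]]}}

```text
time: 9.98
tcp_pos: [0.64, -0.1317, 0.1189]
tool_rot: [[0.814, -0.122, 0.567], [-0.102, -0.993, -0.067], [0.571, -0.003, -0.821]]
ft_force: [-0.4, 0.5, -2.0]
width: 0.0156
grasp_force: 40.0
```

Run:
```python
from p import *
s=r.read_state(); print(s['tool_rot'].T@s['ft_force'],s['torque'])
rel([fil(0)])
```

```text
[-1.5666719  -0.4177265   1.40760526] [ 0.05398786  0.40461957 -0.03644701]
[-0.05, 0.03, 0.01] [-0.277, 0.006, -0.004] dist mm 11 deg 0
```

>>> {"name": "step_arm", "arguments": {"steps": [[[0,0,0,-0.1,0,0,0],[0,0,0,-0.2,0,0,0],[0,0,0,-0.28,0,0,0],[0,0,0,-0.34,0,0,0],[0,0,0,-0.4,0,0,0],[0,0,0,-0.4,0,0,0],[0,0,0,-0.4,0,0,0]]]}}

```text
time: 10.57
tcp_pos: [0.6295, -0.1313, 0.112]
tool_rot: [[0.812, -0.122, 0.571], [-0.101, -0.992, -0.07], [0.575, -0.001, -0.818]]
ft_force: [3.1, 0.5, -0.4]
width: 0.0154
grasp_force: 40.0
```

Run:
```python
from p import *
s=r.read_state(); print(s['tool_rot'].T@s['ft_force'],s['torque'])
rel([fil(0)])
```

```text
[ 2.25963266 -0.824614    2.02106685] [ 0.05678388 -0.1717682  -0.03549398]
[-0.03, -0.02, 0.02] [0.035, -0.016, 0.004] dist mm 2 deg 0
```

>>> {"name": "step_arm", "arguments": {"steps": [[[0,0,0,-0.05,0,0,0],[0,0,0,-0.1,0,0,0],[0,0,0,-0.1,0,0,0],[0,0,0,-0.1,0,0,0],[0,0,0,-0.1,0,0,0]]]}}

```text
time: 10.98
tcp_pos: [0.6292, -0.1317, 0.1125]
tool_rot: [[0.809, -0.123, 0.575], [-0.1, -0.992, -0.071], [0.58, -0.0, -0.815]]
ft_force: [12.9, 2.0, 3.4]
width: 0.0157
grasp_force: 40.0
```

Run:
```python
from p import *
s=r.read_state(); print(s['tool_rot'].T@s['ft_force'],s['torque'])
rel([fil(0)])
a=grab('side','side5')['pixels']
cv2.imwrite('pics/c5.png',cv2.resize(a[110:180,250:330],(800,600*7//8//1),interpolation=2))
```

```text
[12.15714741 -3.52736145  4.52573582] [ 0.50136861 -1.8928244   0.30361586]
[-0.02, -0.09, 0.02] [0.034, -0.027, 0.018] dist mm 2 deg 0
```

View pics/c5.png

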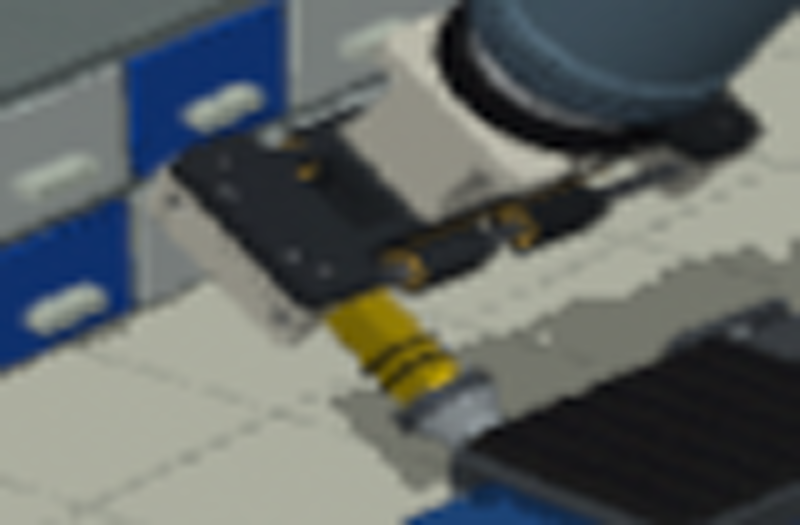

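The collar is on the flared mouth at about (445,400), and the force has risen to about 14 N with no further travel, so it is seated. I'll hold briefly, then withdraw.

>>> {"name": "step_arm", "arguments": {"steps": [[[0,0,0,0,0,0,0],[0,0,0,0,0,0,0],[0,0,0,0.1,0,0,0],[0,0,0,0.5,0,0,0],[0,0,0,1.0,0,0,0],[0,0,0,1.5,0,0,0],[0,0,0,2.0,0,0,0],[0,0,0,2.5,0,0,0]]]}}

```text
time: 11.7
tcp_pos: [0.7066, -0.1403, 0.1659]
tool_rot: [[0.814, -0.122, 0.568], [-0.101, -0.993, -0.068], [0.572, -0.002, -0.82]]
ft_force: [0.4, 0.1, -1.5]
width: 0.0157
grasp_force: 40.0
```

>>> {"name": "step_arm", "arguments": {"steps": [[[0,0,0,0.3,0,0,0],[0,0,0,0.6,0,0,0],[0,0,0,0.9,0,0,0],[0,0,0,1.1,0,0,0],[0,0,0,1.1,0,0,0],[0,0,0,1.1,0,0,0]]]}}

```text
time: 12.2
tcp_pos: [0.7421, -0.1447, 0.1908]
tool_rot: [[0.814, -0.121, 0.568], [-0.101, -0.993, -0.068], [0.573, -0.002, -0.82]]
ft_force: [0.2, 0.7, -2.4]
width: 0.0155
grasp_force: 40.0
```

Run:
```python
from p import *
s=r.read_state(); print(s['tool_rot'].T@s['ft_force'],s['width'],s['grasp_force'])
p,R=fil(.14)
rel([(p,R),(p+[0,0,.06],R),([.72,0,.28],R),([.63,.07,.29],tool(A,20))])
```

```text
[-1.28577535 -0.69579982  2.02859844] 0.015545347496322583 39.99163627624512
[-0.04, 0.01, 0.03] [0.082, 0.003, -0.009] dist mm 3 deg 0
[-0.04, 0.01, 0.03] [0.941, 0.001, -1.239] dist mm 62 deg 0
[-0.04, 0.01, 0.03] [0.462, -3.528, -2.389] dist mm 171 deg 0
[-0.04, -2.99, 0.03] [-1.402, -4.992, -3.992] dist mm 262 deg 15
```

>>> {"name": "step_arm", "arguments": {"steps": [[[0,0,0,0.5,0,-0.6,0],[0,0,0,0.95,0,-1.3,0],[0,0,0,0.8,-0.8,-1.5,0],[0,0,0,0.7,-1.7,-1.8,0],[0,0,0,0.6,-2.6,-2.1,0],[0,0,0,0.46,-3.5,-2.4,0],[0,-1.0,0,-0.1,-4.0,-2.9,0],[0,-2.0,0,-0.8,-4.5,-3.5,0]]]}}

```text
time: 12.87
tcp_pos: [0.6563, 0.0482, 0.2867]
tool_rot: [[0.902, -0.121, 0.414], [-0.11, -0.993, -0.05], [0.417, -0.001, -0.909]]
ft_force: [0.3, 0.5, -1.5]
width: 0.0155
grasp_force: 40.0
```

Run:
```python
from p import *
g=TC+RT@np.array([.065,0,0]); T=tool(TA)
print(r.read_state()['tcp_pos'])
rel([([.63,.07,.30],tool(A,20)),([.57,.16,.28],tool(TA,5)),([g[0],g[1],.235],T),([g[0],g[1],.181],T)])
```

```text
[0.65629878 0.04821698 0.28670193]
[-0.03, -0.93, 0.04] [-0.515, -0.461, -0.601] dist mm 37 deg 5
[-0.28, -3.92, 1.0] [-2.325, -2.513, -0.879] dist mm 141 deg 20
[-0.23, -4.92, 1.01] [-3.911, -5.155, -0.366] dist mm 259 deg 25
[-0.23, -4.92, 1.01] [-4.473, -5.153, 0.861] dist mm 275 deg 25
```

>>> {"name": "step_arm", "arguments": {"steps": [[[0,-0.9,0,-0.5,-0.5,-0.6,0],[-0.1,-1.9,0.3,-1.1,-1.1,-0.7,0],[-0.2,-2.9,0.6,-1.7,-1.8,-0.8,0],[-0.3,-3.9,1.0,-2.3,-2.5,-0.9,0],[-0.25,-4.2,1.0,-2.8,-3.3,-0.7,0],[-0.25,-4.6,1.0,-3.3,-4.2,-0.5,0],[-0.23,-4.9,1.0,-3.9,-5.1,-0.3,0],[-0.23,-4.9,1.0,-3.9,-5.15,-0.3,0]]]}}

```text
time: 13.53
tcp_pos: [0.5342, 0.2732, 0.2287]
tool_rot: [[0.979, -0.205, -0.002], [-0.205, -0.979, 0.001], [-0.002, -0.0, -1.0]]
ft_force: [-0.4, -1.4, -2.4]
width: 0.0157
grasp_force: 40.0
```

Run:
```python
from p import *
g=TC+RT@np.array([.065,0,0]); T=tool(TA)
print(r.read_state()['tcp_pos'])
rel([([g[0],g[1],.181],T)])
```

```text
[0.53418687 0.27323626 0.22871716]
[-0.0, 0.02, 0.05] [0.011, 0.059, 1.193] dist mm 48 deg 0
```

>>> {"name": "step_arm", "arguments": {"steps": [[[0,0,0.05,0,0.05,0.4,0],[0,0,0.05,0,0.05,0.8,0],[0,0,0.05,0,0.05,1.1,0],[0,0,0.05,0,0.05,1.2,0],[0,0,0.05,0,0.05,1.2,0],[0,0,0.05,0,0.05,1.2,0],[0,0,0.05,0,0.05,1.2,0],[0,0,0.05,0,0.05,1.2,0]]]}}

```text
time: 14.2
tcp_pos: [0.5393, 0.2668, 0.1865]
tool_rot: [[0.977, -0.214, 0.01], [-0.214, -0.977, 0.0], [0.01, -0.002, -1.0]]
ft_force: [0.5, -0.5, -1.2]
width: 0.0155
grasp_force: 40.0
```

Run:
```python
from p import *
s=r.read_state();print(s['tcp_pos'],s['width'],s['joint_vel'])
d=grab('side','side6'); W=cloud(d); T=s['tool_rot']; o=s['tcp_pos']-T[:,2]*.019-T[:,0]*.065
L=(W-o)@T; 
for lo,hi in((-.12,-.08),(-.08,-.05),(-.05,-.01)):
    t=(abs(L[...,1])<.03)&(abs(L[...,2])<.03)&(L[...,0]>lo)&(L[...,0]<hi); print(t.sum(),np.round(np.median(L[t],0),4),np.round(L[t][:,0].min(),3) if t.any() else '')
tip=o-T[:,0]*.105; print('tip',tip,'tray frame',RT.T@(tip-TC))
cv2.imwrite('pics/fin.png',d['pixels'])
```

```text
[0.53926656 0.26684596 0.18652119] 0.015542272730023827 [ 0.12436198  0.14150611  0.0024967   0.02567406 -0.01024557  0.11299513]
37 [-0.0945 -0.001  -0.0023] -0.106
36 [-0.0637 -0.0018 -0.0025] -0.079
46 [-0.0317 -0.0016 -0.0021] -0.05
tip [0.37301688 0.3032046  0.20384441] tray frame [-0.09923819 -0.00214523  0.20384441]
```

View pics/fin.png

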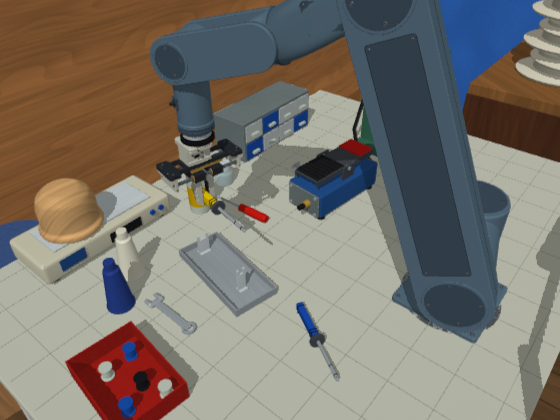

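The dipstick is level and still, with its tip over the tray at 0.204 m (tray frame −0.099, −0.002), seen at about (242,228). The other items on the bench sit where they did at the start.

```bash
python3 -c "
from station import order
print(order.finish_job())"
```

```text
the job is handed in; nothing more can be done
None
```

I trod the red release end to its stop and let it spring back, seated the dipstick in the filler neck, and drew it out. It ended level and still in the gripper, its tip about 20 cm above the bench over the tray, and I handed the job in at about 14 s; no verdict came back.

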